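# Put the mate gourds away by size and lid the tin

## Robot

A 6-joint arm with a two-finger parallel gripper is mounted at the origin on the work surface. World frame = base frame: x ahead of the robot, y to its left, z up, the work surface at z = 0. Lengths are in m, angles in rad, forces in N, time in s.
With the tool pointing down it reaches from about 0.3 to 0.775 m from the base axis. Payload 14.6 kg.
Tool frame: the origin (TCP) lies on the centre line of the jaws, within the pads' length; the fingertips stand 14 mm ahead of it and the grasp point (between the pads) lies 5 mm behind it; x points along the fingers, y is the direction in which the jaws open and shut, and the axes are right-handed (so a half turn about x gives the same grasp; the last joint's range is limited). The gripper opens to 94 mm and grips with 3 to 60 N. Pads are 16 mm wide; open, the fingers measure 119 mm over their backs; the gripper's body (75 mm by 177 mm) begins 78 mm behind the grasp point.
Start: joints at [1.207, 0.3, 1.521, -0, 1.321, -0.067], TCP at [0.161, 0.526, 0.219] pointing down, gripper open.
Joint ranges: [-3.03, 3.03], [-0.79, 2.21], [0.23, 2.52], [-1.04, 4.18], [0, 3.07], [-2.55, 2.55]. Speed limits (rad/s): [2.22, 2.22, 2.57, 3.14, 3.14, 3.14].

## Interface

Orientations are given as [roll, pitch, yaw] about the fixed x, y, z axes, in that order (R = Rz(yaw) Ry(pitch) Rx(roll)).
In Python, from station import * gives the robot as it stands. The module is installed in compiled form; this text tells all that it offers.
- The arm moves only by the shell command python3 -m handwheel 'ROWS' [FORCE]. ROWS is JSON, a list of rows, each a list of 3 entries, a list of its own where there are three numbers: the shift along the tool's x, y, z in mm, then the turn about the tool's x in rad, then the gripper command: -1 is fully open, 1 is shut, values between are in proportion. In form: [[[dx, dy, dz], spin, gripper], ...]. A call has exactly 5 rows; each row is the pose to reach, as a shift and turn from the pose measured when the call began, along the tool's axes at that moment; what a row does not reach only later rows make up. A row lasts 1/10 s, in which the tool goes at most 50 mm and 8.59 degrees, less where a joint would pass 70% of its speed; a pose out of reach is approached as far as the arm can. A call with a gripper value outside its range is refused whole. The fingers move at their own pace and stop on an object; FORCE is the grip in N (left out, the last holds). Time passes only in rows, so rows that repeat a pose let the fingers close, or fill a call up. It gives the time, the measured TCP pose, the force and the opening at its end, in the units of the state.
- get_obs(): the state, without advancing time (a new reading comes with each control period).
- camera(name): name is "side" or "top"; returns (picture, depth): 400x640x3 uint8, blue, green, red; 400x640 float32, m along the optical axis (not along the pixel's ray), 0 where there is no reading.
- camera_info(name): a dict with "fx", "fy", "cx", "cy" (pixels), "extrinsics" (4x4, takes a point from camera to world coordinates). Camera axes: x right, y down, z forward; pixel columns grow to the right and rows downward; lengths in m; the calibration is good to about 2 mm. A picture is of the moment at which its call begins. camera_info takes no time and is no camera call.
- hand_in(): hands the job in, once; it reports no verdict.
The state is a dict: "time_s": time; "qpos": joint angles; "joint_vel": joint speeds; "tau": joint torques, N m; "ee_pos": TCP position; "eef_rot": TCP orientation; "force": force on the tool from outside, world axes, zero at the start; "moment": the same for the moment, N m; "grip_width": finger opening in m.
Only numpy, scipy, OpenCV 4.12 (cv2) and the standard library are available. Lean on these libraries where they do the work, as an engineer would, in place of code of your own. Each camera call takes 0.05 s, during which the arm holds its last target. There are 200 camera calls.

## Task

Put the three brown gourds away: stand the largest in the larger ring cradle and the middle-sized one in the smaller ring cradle, and stand the smallest in the open aluminium tin, then put the tin's lid on it, fully home. Keep the gourds upright, set everything down rather than dropping it, and leave the cork-topped jar and the mug where they are.

Things in the scene. Friction and masses are not known exactly. Their poses are not given: they have to be found in the camera images.
- gourd_large: the largest of three brown silicone mate gourds (round hollow cups, open mouth up, all alike but for size), standing on the table: 95 mm tall, round belly 78 mm across at 36 mm height, flat foot 48 mm across, straight upright collar 58 mm across from 66 mm up to the mouth at 95 mm: grip the collar from above (rigid, round, any yaw). Origin at the centre of its underside, z axis up. 
- gourd_medium: the middle-sized of three brown silicone mate gourds (round hollow cups, open mouth up, all alike but for size), standing on the table: 80 mm tall, round belly 62 mm across at 29 mm height, flat foot 38 mm across, straight upright collar 46 mm across from 54 mm up to the mouth at 80 mm: grip the collar from above (rigid, round, any yaw). Origin at the centre of its underside, z axis up. 
- gourd_small: the smallest of three brown silicone mate gourds (round hollow cups, open mouth up, all alike but for size), standing on the table: 58 mm tall, round belly 48 mm across at 22 mm height, flat foot 30 mm across, straight upright collar 36 mm across from 40 mm up to the mouth at 58 mm: grip the collar from above (rigid, round, any yaw). Origin at the centre of its underside, z axis up. 
- cradle_large: the larger of two steel clamp cradles, fixed: dark round base plate 112 mm across, 6 mm thick; above it on three legs a steel ring 84 mm inside, 94 mm outside, 22 to 34 mm above the table; a small black-headed screw sticks out sideways. The gourd goes down through the ring and stands on the plate. Origin on the ring's axis at table height, z up.
- cradle_small: the smaller of two steel clamp cradles, fixed: dark round base plate 92 mm across, 6 mm thick; above it on three legs a steel ring 68 mm inside, 78 mm outside, 18 to 28 mm above the table; a small black-headed screw sticks out sideways. The gourd goes down through the ring and stands on the plate. Origin on the ring's axis at table height, z up.
- tin: open round aluminium tin, fixed to the table: 116 mm across, 76 mm tall, wall 3 mm, inside 110 mm across, inner floor 3 mm above the table. Origin at the centre of its underside, z axis up. With the small gourd standing in it, the gourd's mouth is 61 mm above the table.
- tin_lid: loose aluminium lid, lying right way up: disc 116 mm across, 7 to 10 mm above its origin; under it a tapered plug (92 mm wide at the bottom, 102 mm at the disc) that enters the tin's mouth with 4 mm to spare; on top a black knob 24 mm across, 10 to 34 mm above the origin, to grip. Origin: centre of the plug's underside, z up; fully home it is 69 mm above the tin's origin.
- jar: bystander: glass jar of green leaf with a cork top, 74 mm across, 107 mm tall, loose, standing among the things; leave it. Origin at the centre of its underside, z axis up.
- mug: bystander: white ceramic mug with a handle, 76 mm across (the handle sticks out some 30 mm more at its +y side), 85 mm tall, loose, standing among the things; leave it. Origin at the centre of its underside, z axis up.
There are look-alikes about, which are no part of the job. What is shaped like the gourd_medium but blue is not meant.

How it is judged:
At the end, for the whole second after the job is handed in: Largest gourd in larger cradle, middle one in smaller (on the plate within 4 mm, 12 mm of axis, 0.12 rad upright); smallest on the tin's floor (4 mm, 36 mm of axis, 0.15 rad); lid home on the tin (height 3 mm, centre 8 mm, level 0.06 rad); all released, at rest (20 mm/s) (horizontal distance between gourd_large and cradle_large below 0.012 m and z of gourd_large in the frame of cradle_large between 0.002 and 0.01 m and angle between each of gourd_large, gourd_medium's own z axis and vertical below 0.12 rad and horizontal distance between gourd_medium and cradle_small below 0.012 m and z of gourd_medium in the frame of cradle_small between 0.002 and 0.01 m and horizontal distance between gourd_small and tin below 0.036 m and z of gourd_small in the frame of tin between -0.001 and 0.007 m and angle between gourd_small's own z axis and vertical below 0.15 rad and horizontal distance between tin_lid and tin below 0.008 m and z of tin_lid in the frame of tin between 0.066 and 0.072 m and angle between tin_lid's own z axis and vertical below 0.06 rad and linear speed of each of gourd_large, gourd_medium, gourd_small, tin_lid below 0.02 m/s and contact force between each of gourd_large, gourd_medium, gourd_small, tin_lid and the fingers below 0.1 N); the robot touches nothing.
It fails at once if a gourd is tipped over (leans more than about 45 degrees) (angle between any of gourd_large, gourd_medium, gourd_small's own z axis and vertical above 0.8 rad).
It fails at once if a gourd or the lid is dropped instead of set down (falls more than about 3 cm) ((contact force between gourd_large and the fingers below 0.05 N and linear speed of gourd_large above 0.8 m/s) or (contact force between gourd_medium and the fingers below 0.05 N and linear speed of gourd_medium above 0.8 m/s) or (contact force between gourd_small and the fingers below 0.05 N and linear speed of gourd_small above 0.8 m/s) or (contact force between tin_lid and the fingers below 0.05 N and linear speed of tin_lid above 0.8 m/s)).
It fails at once if the cork-topped jar or the mug is shoved more than 30 mm or tipped (distance of any of jar, mug from where it was at the start of the episode above 0.03 m or angle between any of jar, mug's own z axis and vertical above 0.4 rad).
It also fails if it takes over 112 s, if anything falls off the work surface, if the arm or the gripper's body presses on something with over 40 N, if the wrist force passes 120 N, or if a joint passes its speed limit or range.

## Working session

There is one attempt and no reset: what is moved stays moved. The work goes in short steps, Python scripts to look and compute and a shell command to move; the robot and the scene stay as the last step left them, time stands still between calls to the robot, and variables do not carry over. Pictures are saved under pics/ and viewed, about 12 in all and at most 16, crops included, and the job is handed in when it is done.

```bash
mkdir -p pics
cat > h.py <<'E'
from station import *
import numpy as np, cv2
def grab(n):
    p,d=camera(n); i=camera_info(n); return p.copy(),d.copy(),i
def world(d,i):
    v,u=np.mgrid[0:400,0:640]; P=np.stack([(u-i['cx'])/i['fx']*d,(v-i['cy'])/i['fy']*d,d],-1)
    E=np.array(i['extrinsics']); W=P@E[:3,:3].T+E[:3,3]; W[d<=0]=np.nan; return W
E
python3 - <<'E'
from h import *
o=get_obs(); print({k:np.round(v,3) for k,v in o.items()})
for n in('top','side'):
    p,d,i=grab(n); cv2.imwrite(f'pics/{n}0.png',p); np.savez(f'{n}0.npz',p=p,d=d)
    print(n,i['fx'],np.round(i['extrinsics'],3).tolist(), (d>0).mean())
E
```

```text
{'time_s': np.float64(0.0), 'qpos': array([ 1.207,  0.3  ,  1.522, -0.   ,  1.321, -0.067]), 'joint_vel': array([ 0.   ,  0.002,  0.002, -0.001,  0.001,  0.002]), 'tau': array([-2.0000e-03, -5.3179e+01, -3.5273e+01,  7.1000e-02,  2.4000e-02,
       -0.0000e+00]), 'ee_pos': array([0.161, 0.526, 0.219]), 'eef_rot': array([-1.636,  1.57 , -1.932]), 'force': array([ 0.477,  0.315, -0.086]), 'moment': array([ 0.007, -0.026,  0.019]), 'grip_width': np.float64(0.094)}
top 375.7842405909729 [[0.004, -0.985, 0.173, 0.322], [-1.0, -0.003, 0.004, -0.0], [-0.003, -0.173, -0.985, 1.158], [0.0, 0.0, 0.0, 1.0]] 0.99612109375
side 401.91788454341844 [[0.847, -0.396, 0.355, 0.159], [-0.531, -0.642, 0.553, -0.536], [0.009, -0.657, -0.754, 0.723], [0.0, 0.0, 0.0, 1.0]] 0.9960859375
```

View pics/top0.png

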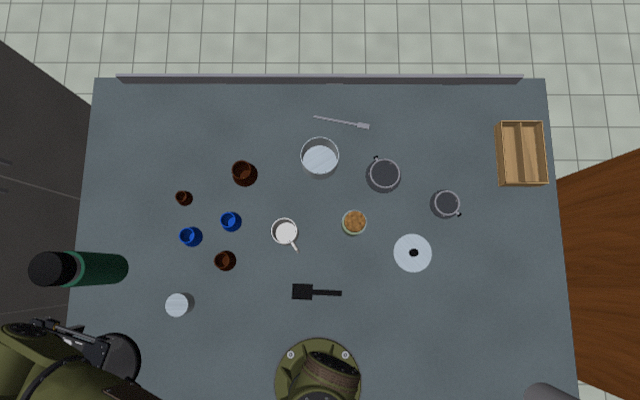

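View pics/side0.png

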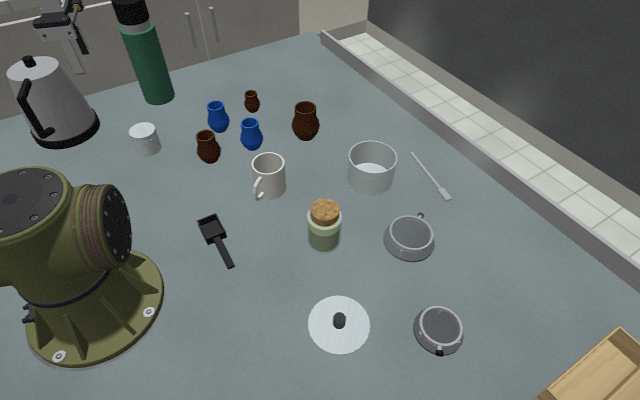

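The top view shows these candidates:
- Brown gourds: large (244,173), small (184,198), medium (225,260). The blue cups at (231,221) and (191,237) are look-alikes.
- Tin (320,157), large cradle (384,175), small cradle (447,204), lid (413,253), mug (285,232), jar (354,222).

Next I measure positions and check the gourds in one enlarged crop.

```bash
cat >> h.py <<'E'
def cen(W,uv,r,z0,z1):
    "minimal circle of the points with z in z0..z1 near pixel uv"
    u,v=uv; w=W[max(v-r,0):v+r+1,max(u-r,0):u+r+1].reshape(-1,3); w=w[(w[:,2]>z0)&(w[:,2]<z1)]
    (x,y),R=cv2.minEnclosingCircle((w[:,:2]*1000).astype(np.float32))
    return np.round([x,y,2*R,w[:,2].max()*1000,len(w)],1)
E
python3 - <<'E'
from h import *
i=camera_info('top'); f=np.load('top0.npz'); W=world(f['d'],i)
print('table',np.nanmedian(W[280:300,400:480,2]))
for n,uv,r,a,b in [('gl',(244,173),16,.085,.105),('gm',(225,260),14,.07,.09),('gs',(184,198),12,.05,.068),('b1',(231,221),14,.07,.09),('b2',(191,237),14,.07,.09),('tin',(320,157),25,.068,.085),('cl',(384,175),22,.027,.042),('cs',(447,204),20,.022,.036),('lid',(413,253),24,.005,.016),('knob',(413,253),12,.026,.045),('jar',(354,222),18,.09,.12),('mug',(285,232),22,.077,.095)]:
    print(n,cen(W,uv,r,a,b))
g=camera_info('side'); s=np.load('side0.npz'); W=world(s['d'],g)
print('side')
for n,uv,r,a,b in [('gl',(306,120),24,.085,.105),('gm',(208,145),20,.07,.09),('gs',(252,100),16,.05,.068),('tin',(372,165),32,.068,.085),('cl',(410,235),34,.027,.042),('cs',(438,328),34,.022,.036),('lid',(339,324),38,.004,.016),('knob',(339,322),14,.026,.045)]:
    print(n,cen(W,uv,r,a,b))
a=cv2.resize(f['p'][150:280,165:265],None,fx=4,fy=4); b=cv2.resize(s['p'][80:170,190:325],None,fx=4,fy=4)
b=cv2.copyMakeBorder(b,0,520-360,0,0,0); c=np.hstack([a[:, :],b]); c=cv2.resize(c,(800,int(c.shape[0]*800/c.shape[1])));cv2.imwrite('pics/crop.png',c)
E
```

```text
table 0.0007120665967959017
gl [609.7 225.7  59.   99.6 109. ]
gm [347.7 274.2  45.6  84.9  86. ]
gs [536.9 410.4  36.2  62.7  65. ]
b1 [463.8 263.1  46.2  84.6  84. ]
b2 [418.7 378.2  46.6  84.1  92. ]
tin [659.4  -2.9 117.   81.3 178. ]
cl [ 621.6 -199.4  108.3   39.6  189. ]
cs [ 518.6 -396.8   91.8   34.2  169. ]
lid [ 374.7 -289.6  192.7   16.  1125. ]
knob [ 373.7 -283.9   23.7   38.8   53. ]
jar [ 456.8 -103.7   61.2  113.2  358. ]
mug [431.1  97.5  77.7  91.4 127. ]
side
gl [603.1 225.9  63.4  97.3 182. ]
gm [344.6 272.4  49.6  83.  153. ]
gs [530.5 410.1  38.8  60.2  78. ]
tin [654.6  -3.1 118.8  79.6 358. ]
cl [ 618.6 -200.5  110.6   37.3  417. ]
cs [ 516.2 -398.6   94.2   32.8  478. ]
lid [ 364.8 -290.3  133.7   15.9 2716. ]
knob [ 371.  -286.    23.9   36.4  143. ]
```

View pics/crop.png

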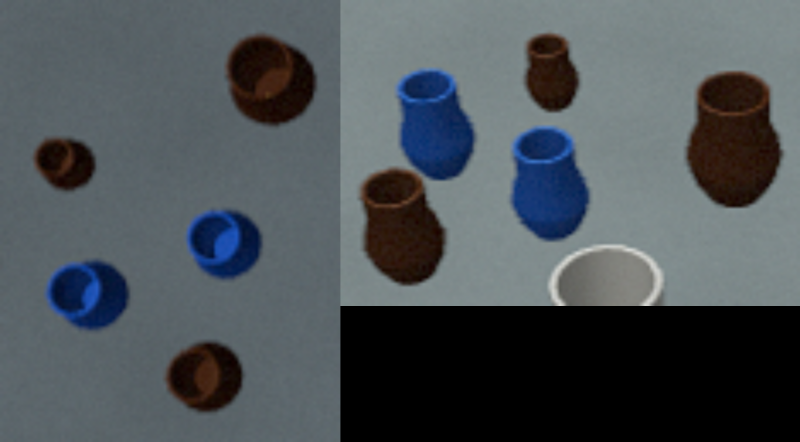

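The crop confirms the three brown ones are the gourds and the blue pair are look-alikes. The screws contaminate the cradle circles, so I refit robustly by casting rays onto planes at known heights.

```bash
cat >> h.py <<'E'
from scipy.optimize import least_squares
from scipy.spatial.transform import Rotation
def rays(i,uv,z):
    E=np.array(i['extrinsics']); c=np.c_[(uv[:,0]-i['cx'])/i['fx'],(uv[:,1]-i['cy'])/i['fy'],np.ones(len(uv))]@E[:3,:3].T
    return (E[:3,3]+c*((z-E[2,3])/c[:,2])[:,None])[:,:2]*1000
def ring(i,W,x0,R,z,lo=-.006,hi=.009,tol=9):
    "robust centre (mm) of a rim of mean radius R mm whose top is at z (m), near x0 (mm)"
    with np.errstate(invalid='ignore'):
        m=(abs(np.hypot(W[...,0]*1000-x0[0],W[...,1]*1000-x0[1])-R)<tol)&(W[...,2]>z+lo)&(W[...,2]<z+hi)
    v,u=np.nonzero(m); q=rays(i,np.c_[u,v],z)
    s=least_squares(lambda p:np.hypot(*(q-p[:2]).T)-R,x0,loss='soft_l1',f_scale=1.5)
    return np.round([*s.x,np.sqrt(np.mean(s.fun**2)),len(q)],1)
def go(x,y,z):
    o=get_obs(); R=Rotation.from_euler('xyz',o['eef_rot']).as_matrix(); p=o['ee_pos']*1000
    print('TCP',np.round(p,1),'shift xyz mm',np.round(R.T@(np.array([x,y,z])-p),1),'tool y',np.round(R[:,1],3),'q',np.round(o['qpos'],2),'w',round(float(o['grip_width']),4),'t',o['time_s'])
E
python3 - <<'E'
from h import *
for n in('top','side'):
    i=camera_info(n); f=np.load(n+'0.npz'); W=world(f['d'],i); print(n)
    for k,x,R,z in [('gl',(606,226),27.5,.095),('gm',(346,273),21.5,.080),('gs',(534,410),16.5,.058),('tin',(657,-3),56.5,.076),('cl',(620,-200),44.5,.034),('cs',(517,-398),36.5,.028)]:
        print(k,ring(i,W,x,R,z))
    print('knob',ring(i,W,(372,-285),8,.034))
go(605,226,220)
E
```

```text
top
gl [608.8 225.7   1.6  92. ]
gm [347.6 273.9   1.6  77. ]
gs [536.5 410.6   1.7  60. ]
tin [658.9  -2.7   1.3 158. ]
cl [ 615.5 -203.1    3.1  178. ]
cs [ 522.6 -393.     4.3  132. ]
knob [ 373.8 -284.1    2.8   52. ]
side
gl [603.9 222.6   2.9 130. ]
gm [342.8 270.4   2.8 114. ]
gs [530.9 407.    3.   64. ]
tin [654.2  -5.2   2.5 296. ]
cl [ 612.9 -204.3    4.   291. ]
cs [ 520.2 -393.7    3.3  444. ]
knob [ 370.3 -286.6    2.9  134. ]
TCP [160.8 525.7 219. ] shift xyz mm [  -0.9 -156.7  512.5] tool y [ 0.292  0.956 -0.001] q [ 1.21  0.3   1.52  0.    1.32 -0.07] w 0.0942 t 0.1
```

```bash
python3 -m handwheel '[[[0,-15,48],0,-1],[[0,-30,96],0,-1],[[0,-44,144],0,-1],[[0,-59,192],0,-1],[[0,-73,240],0,-1]]' 20; python3 -c "
from h import *
go(607.5,225,160)"
```

```text
time_s: 0.6
ee_pos: [0.3695, 0.3848, 0.2189]
eef_rot: [-1.754, 1.57, -2.05]
force: [0.6, -0.3, 0.2]
grip_width: 0.094
TCP [369.5 384.8 218.9] shift xyz mm [ 58.9 -83.1 274.3] tool y [ 0.292  0.956 -0.001] q [ 0.74  0.26  1.57 -0.    1.31 -0.54] w 0.094 t 0.6
```

```bash
python3 -m handwheel '[[[0,-14,46],0,-1],[[0,-28,92],0,-1],[[0,-42,138],0,-1],[[0,-56,184],0,-1],[[0,-70,230],0,-1]]'; python3 -m handwheel '[[[0,-4,13],0,-1],[[0,-8,26],0,-1],[[15,-13,42],0,-1],[[30,-13,44],0,-1],[[45,-13,44],0,-1]]'; python3 -c "
from h import *
go(607.5,225,82)"
```

```text
time_s: 1.1
ee_pos: [0.5703, 0.2491, 0.2186]
eef_rot: [-1.984, 1.569, -2.281]
force: [0.1, 0.7, -0.3]
grip_width: 0.0939
time_s: 1.6
ee_pos: [0.6078, 0.2244, 0.1723]
eef_rot: [-2.224, 1.568, -2.52]
force: [-0.2, -0.0, -0.7]
grip_width: 0.0941
TCP [607.8 224.4 172.3] shift xyz mm [90.3  0.6 -0.3] tool y [ 0.292  0.956 -0.002] q [ 0.3   0.56  1.27 -0.    1.32 -0.98] w 0.0941 t 1.6
```

```bash
python3 -m handwheel '[[[22,0,0],0,-1],[[45,0,0],0,-1],[[68,0,0],0,-1],[[82,0,0],0,-1],[[89,0,0],0,-1]]'; python3 -m handwheel '[[[1,0,0],0,-1],[[1,0,0],0,1],[[1,0,0],0,1],[[1,0,0],0,1],[[1,0,0],0,1]]' 20;python3 -m handwheel '[[[0,0,0],0,1],[[0,0,0],0,1],[[0,0,0],0,1],[[0,0,0],0,1],[[0,0,0],0,1]]'; python3 -c "
from h import *
go(607.5,225,230)"
```

```text
time_s: 2.1
ee_pos: [0.6066, 0.2249, 0.0817]
eef_rot: [-2.399, 1.567, -2.694]
force: [-0.0, -0.0, 0.5]
grip_width: 0.0938
time_s: 2.6
ee_pos: [0.6068, 0.2249, 0.0813]
eef_rot: [-2.362, 1.567, -2.657]
force: [0.2, -1.0, 0.6]
grip_width: 0.0658
time_s: 3.1
ee_pos: [0.6069, 0.2249, 0.0814]
eef_rot: [-2.341, 1.568, -2.636]
force: [-0.0, 0.2, 2.6]
grip_width: 0.0576
TCP [606.9 224.9  81.4] shift xyz mm [-1.486e+02 -1.000e-01  2.000e-01] tool y [ 0.291  0.957 -0.002] q [ 0.3   0.65  1.35 -0.    1.15 -0.98] w 0.0576 t 3.1
```

Gripped: the opening is 57.6 mm against a 58 mm collar. Now I lift, then move toward the large cradle.

```bash
python3 -m handwheel '[[[-10,0,0],0,1],[[-35,0,0],0,1],[[-70,0,0],0,1],[[-105,0,0],0,1],[[-130,0,0],0,1]]' 25; python3 -c "
from h import *
go(614.5,-203.5,212)
for n in('top','side'):
    p,d,i=grab(n); print(n,ring(i,world(d,i),(607,225),27.5,.095+.130))"
```

```text
time_s: 3.6
ee_pos: [0.6074, 0.2251, 0.2146]
eef_rot: [-1.895, 1.57, -2.19]
force: [1.1, 0.7, -2.5]
grip_width: 0.0576
TCP [607.4 225.1 214.6] shift xyz mm [   3.  -408.   131.6] tool y [ 0.291  0.957 -0.001] q [ 0.3   0.53  1.22 -0.    1.4  -0.98] w 0.0576 t 3.6
top [607. 225.  nan   0.]
side [608.8 226.5   6.3 179. ]
  return _methods._mean(a, axis=axis, dtype=dtype,
  ret = ret.dtype.type(ret / rcount)
```

```bash
python3 -m handwheel '[[[0,-20,6],0,1],[[0,-60,19],0,1],[[0,-100,32],0,1],[[0,-140,45],0,1],[[0,-180,58],0,1]]'; python3 -m handwheel '[[[0,-40,13],0,1],[[0,-80,26],0,1],[[0,-120,39],0,1],[[0,-160,52],0,1],[[0,-190,61],0,1]]';  python3 -c "
from h import *
go(614.5,-203.5,120)"
```

```text
time_s: 4.2
ee_pos: [0.6107, 0.0347, 0.2146]
eef_rot: [0.483, 1.569, 0.188]
force: [0.9, -0.3, -1.0]
grip_width: 0.0575
time_s: 4.7
ee_pos: [0.613, -0.1672, 0.2131]
eef_rot: [2.443, 1.57, 2.147]
force: [0.8, 0.2, -1.5]
grip_width: 0.0576
TCP [ 613.  -167.2  213.1] shift xyz mm [ 93.1 -34.4  12.1] tool y [0.292 0.956 0.001] q [-0.32  0.5   1.26  0.    1.38 -1.6 ] w 0.0576 t 4.7
```

```bash
python3 -m handwheel '[[[0,-15,6],0,1],[[5,-34,12],0,1],[[25,-34,12],0,1],[[55,-34,12],0,1],[[76,-34,12],0,1]]'; python3 -m handwheel '[[[2,0,0],0,1],[[2,0,0],0,1],[[2,0,0],0,1],[[2,0,0],0,1],[[2,0,0],0,1]]';  python3 -c "
from h import *
go(614.5,-203.5,86)
a=[]
for n in('top','side'):
    p,d,i=grab(n)
    a.append(cv2.resize(p[120:230,330:440] if n=='top' else p[150:290,350:490],(400,400)))
cv2.imwrite('pics/a.png',np.hstack(a))"
```

```text
time_s: 5.2
ee_pos: [0.614, -0.2025, 0.1344]
eef_rot: [2.856, 1.568, 2.561]
force: [-1.1, 0.3, -1.6]
grip_width: 0.0578
time_s: 5.7
ee_pos: [0.6143, -0.2025, 0.1334]
eef_rot: [2.693, 1.569, 2.398]
force: [-0.4, 0.4, -1.3]
grip_width: 0.0576
TCP [ 614.3 -202.5  133.4] shift xyz mm [47.4 -0.9  0.5] tool y [0.291 0.957 0.001] q [-0.38  0.59  1.31  0.    1.24 -1.65] w 0.0576 t 5.7
```

View pics/a.png

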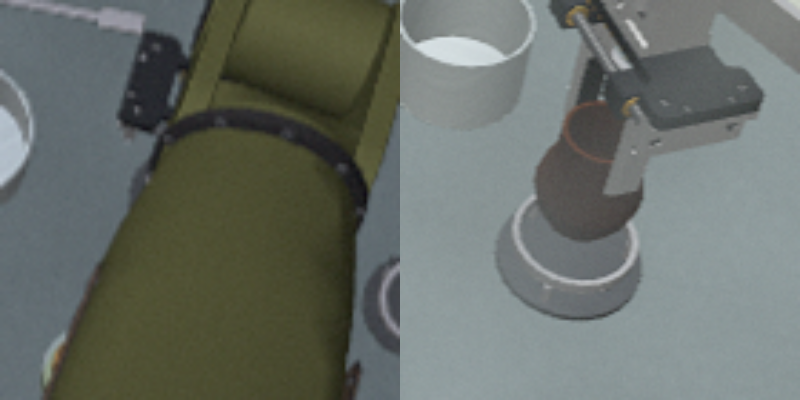

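Side view: the gourd hangs upright, centred over the ring (crop pixel ~(580,240)). I lower it gently and watch the forces.

```bash
python3 -m handwheel '[[[5,-1,0],0,1],[[12,-1,0],0,1],[[18,-1,0],0,1],[[24,-1,0],0,1],[[28,-1,0],0,1]]'; python3 -m handwheel '[[[3,0,0],0,1],[[6,0,0],0,1],[[9,0,0],0,1],[[12,0,0],0,1],[[15,0,0],0,1]]'; python3 -c "
from h import *
go(614.5,-203.5,88)"
```

```text
time_s: 6.3
ee_pos: [0.6136, -0.2034, 0.104]
eef_rot: [2.857, 1.568, 2.561]
force: [-0.1, -0.8, -1.1]
grip_width: 0.0578
time_s: 6.8
ee_pos: [0.6136, -0.2033, 0.0889]
eef_rot: [2.845, 1.568, 2.55]
force: [0.3, -0.1, -1.4]
grip_width: 0.0575
TCP [ 613.6 -203.3   88.9] shift xyz mm [0.9 0.1 0.9] tool y [0.291 0.957 0.001] q [-0.38  0.64  1.35  0.    1.16 -1.65] w 0.0575 t 6.8
```

```bash
python3 -m handwheel '[[[0.5,0,0],0,1],[[1,0,0],0,1],[[1.5,0,0],0,1],[[2,0,0],0,1],[[2,0,0],0,1]]'; python3 -m handwheel '[[[0,0,0],0,0.1],[[0,0,0],0,-0.5],[[0,0,0],0,-1],[[0,0,0],0,-1],[[0,0,0],0,-1]]' ; python3 -c "
from h import *
go(614.5,-203.5,88)
p,d,i=grab('side'); W=world(d,i); print(ring(i,W,(612,-205),27.5,.101),ring(i,W,(613,-204),44.5,.034))"
```

```text
time_s: 7.3
ee_pos: [0.6139, -0.2034, 0.0875]
eef_rot: [2.733, 1.569, 2.438]
force: [0.4, 0.5, 4.1]
grip_width: 0.0574
time_s: 7.8
ee_pos: [0.6139, -0.2034, 0.0874]
eef_rot: [2.75, 1.569, 2.454]
force: [-0.7, -0.1, 0.1]
grip_width: 0.0862
TCP [ 613.9 -203.4   87.4] shift xyz mm [-0.6  0.1  0.6] tool y [0.291 0.957 0.001] q [-0.38  0.64  1.35  0.    1.16 -1.65] w 0.0862 t 7.8
[ 611.9 -203.9    2.3  145. ] [ 612.  -205.2    5.1  289. ]
```

```bash
python3 -m handwheel '[[[-5,0,0],0,-1],[[-25,0,0],0,-1],[[-55,0,0],0,-1],[[-85,0,0],0,-1],[[-110,0,0],0,-1]]'; python3 -c "
from h import *
go(346.5,273,190)"
```

```text
time_s: 8.35
ee_pos: [0.6142, -0.2036, 0.1997]
eef_rot: [2.198, 1.57, 1.902]
force: [0.0, 0.8, -0.0]
grip_width: 0.0939
TCP [ 614.2 -203.6  199.7] shift xyz mm [  10.2  377.9 -394.9] tool y [0.291 0.957 0.001] q [-0.38  0.53  1.24  0.    1.37 -1.65] w 0.0939 t 8.35
```

```bash
python3 -m handwheel '[[[0,32,-33],0,-1],[[0,64,-67],0,-1],[[0,96,-100],0,-1],[[0,128,-134],0,-1],[[0,160,-167],0,-1]]'; python3 -m handwheel '[[[0,32,-33],0,-1],[[0,64,-67],0,-1],[[0,96,-100],0,-1],[[0,128,-134],0,-1],[[0,155,-162],0,-1]]';python3 -c "
from h import *
go(346.5,273,150)
p,d,i=grab('side');cv2.imwrite('pics/b.png',p)"
```

```text
time_s: 8.85
ee_pos: [0.4998, -0.0005, 0.2004]
eef_rot: [1.416, 1.57, 1.121]
force: [0.3, 0.7, -0.3]
grip_width: 0.0937
time_s: 9.35
ee_pos: [0.3887, 0.1966, 0.2011]
eef_rot: [1.061, 1.569, 0.765]
force: [0.6, 0.3, 0.6]
grip_width: 0.0941
TCP [388.7 196.6 201.1] shift xyz mm [ 51.2  60.7 -62.7] tool y [0.291 0.957 0.002] q [ 0.38  0.06  1.85  0.    1.23 -0.89] w 0.0941 t 9.35
```

View pics/b.png

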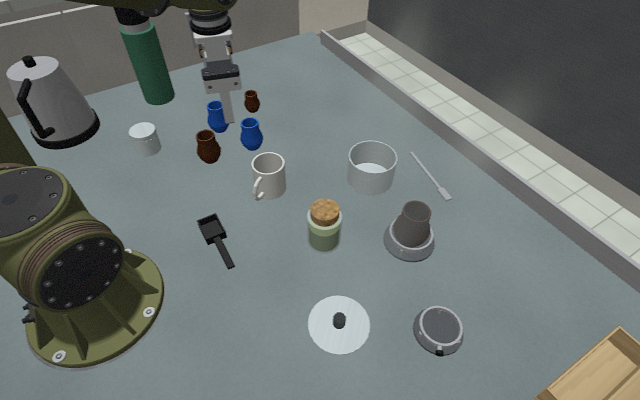

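The large gourd stands in its cradle at (413,225), and the other items haven't moved. On to the medium gourd.

```bash
python3 -m handwheel '[[[0,25,-26],0,-1],[[0,50,-52],0,-1],[[10,61,-63],0,-1],[[25,61,-63],0,-1],[[45,61,-63],0,-1]]';python3 -c "
from h import *
go(346.5,273,70)"
```

```text
time_s: 9.9
ee_pos: [0.3444, 0.2772, 0.1567]
eef_rot: [1.222, 1.566, 0.93]
force: [0.1, 0.4, 0.3]
grip_width: 0.0939
TCP [344.4 277.2 156.7] shift xyz mm [86.7 -3.7  3.1] tool y [0.288 0.958 0.004] q [ 0.59  0.12  1.89  0.    1.12 -0.69] w 0.0939 t 9.9
```

```bash
python3 -m handwheel '[[[20,-4,3],0,-1],[[45,-4,3],0,-1],[[66,-4,3],0,-1],[[80,-4,3],0,-1],[[86,-4,3],0,-1]]'; python3 -m handwheel '[[[0,0,0],0,0.2],[[0,0,0],0,1],[[0,0,0],0,1],[[0,0,0],0,1],[[0,0,0],0,1]]' 20;python3 -m handwheel '[[[0,0,0],0,1],[[0,0,0],0,1],[[0,0,0],0,1],[[0,0,0],0,1],[[0,0,0],0,1]]'; python3 -c "
from h import *
go(346.5,273,200)"
```

```text
time_s: 10.4
ee_pos: [0.3461, 0.2725, 0.0699]
eef_rot: [1.368, 1.568, 1.076]
force: [-1.3, 0.6, 0.9]
grip_width: 0.0943
time_s: 10.9
ee_pos: [0.3462, 0.2726, 0.0703]
eef_rot: [1.274, 1.567, 0.982]
force: [0.7, 0.1, -0.2]
grip_width: 0.0576
time_s: 11.4
ee_pos: [0.3463, 0.2727, 0.0705]
eef_rot: [1.252, 1.567, 0.96]
force: [0.5, 0.6, 3.1]
grip_width: 0.0461
TCP [346.3 272.7  70.5] shift xyz mm [-129.5    0.9    0.3] tool y [0.288 0.958 0.004] q [ 0.58  0.26  1.97  0.    0.91 -0.7 ] w 0.0461 t 11.4
```

```bash
python3 -m handwheel '[[[-10,0,0],0,1],[[-35,0,0],0,1],[[-70,0,0],0,1],[[-105,0,0],0,1],[[-135,0,0],0,1]]' 25; python3 -c "
from h import *
go(522,-393,205)"
```

```text
time_s: 11.9
ee_pos: [0.3458, 0.2721, 0.2078]
eef_rot: [1.18, 1.566, 0.888]
force: [0.1, 0.2, -0.7]
grip_width: 0.0461
TCP [345.8 272.1 207.8] shift xyz mm [   0.8 -586.2  360.3] tool y [0.288 0.958 0.005] q [ 0.58  0.06  1.83  0.    1.24 -0.7 ] w 0.0461 t 11.9
```

```bash
python3 -m handwheel '[[[0,-25,15],0,1],[[0,-60,37],0,1],[[0,-97,60],0,1],[[0,-134,83],0,1],[[0,-171,106],0,1]]'; python3 -m handwheel '[[[0,-37,23],0,1],[[0,-74,46],0,1],[[0,-111,68],0,1],[[0,-148,91],0,1],[[0,-185,114],0,1]]'; python3 -c "
from h import *
go(522,-393,205)"
```

```text
time_s: 12.4
ee_pos: [0.3979, 0.0762, 0.2079]
eef_rot: [1.12, 1.565, 0.828]
force: [1.3, 0.9, -0.9]
grip_width: 0.0461
time_s: 12.9
ee_pos: [0.4538, -0.1357, 0.2079]
eef_rot: [1.08, 1.565, 0.788]
force: [0.5, 1.2, -0.6]
grip_width: 0.0459
TCP [ 453.8 -135.7  207.9] shift xyz mm [   2.1 -226.8  139.4] tool y [0.288 0.958 0.005] q [-0.37  0.14  1.75  0.01  1.26 -1.65] w 0.0459 t 12.9
```

```bash
python3 -m handwheel '[[[0,-37,23],0,1],[[0,-74,46],0,1],[[0,-111,68],0,1],[[0,-148,91],0,1],[[0,-180,110],0,1]]'; python3 -m handwheel '[[[0,-23,14],0,1],[[0,-40,24],0,1],[[0,-46,28],0,1],[[15,-46,28],0,1],[[40,-46,28],0,1]]'; python3 -m handwheel '[[[12,0,0],0,1],[[25,0,0],0,1],[[35,0,0],0,1],[[40,0,0],0,1],[[40,0,0],0,1]]'; python3 -c "
from h import *
go(522,-393,76.5)
p,d,i=grab('side'); cv2.imwrite('pics/c.png',cv2.resize(p[220:400,340:540],None,fx=3,fy=3))"
```

```text
time_s: 13.4
ee_pos: [0.5072, -0.3417, 0.2076]
eef_rot: [1.145, 1.565, 0.852]
force: [1.2, 0.7, -1.3]
grip_width: 0.0461
time_s: 13.9
ee_pos: [0.5212, -0.393, 0.1677]
eef_rot: [0.764, 1.565, 0.472]
force: [-0.5, 0.4, -0.2]
grip_width: 0.0464
time_s: 14.4
ee_pos: [0.5213, -0.3928, 0.1273]
eef_rot: [0.862, 1.565, 0.569]
force: [0.0, -0.2, -0.8]
grip_width: 0.0459
TCP [ 521.3 -392.8  127.3] shift xyz mm [50.8 -0.2  0.5] tool y [0.288 0.958 0.004] q [-0.7   0.61  1.3   0.01  1.23 -1.98] w 0.0459 t 14.4
```

View pics/c.png

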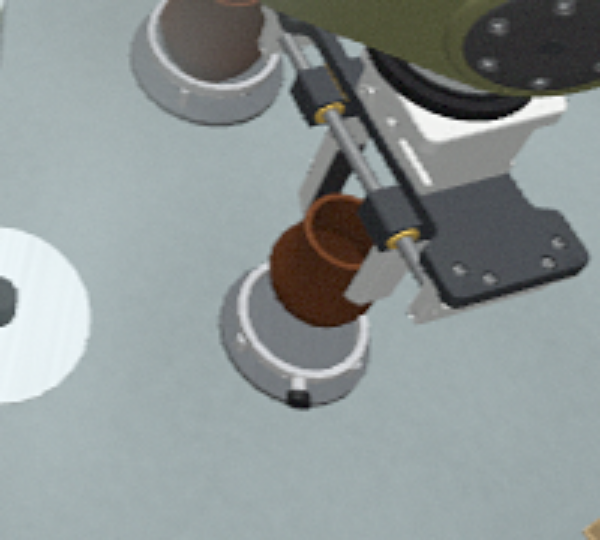

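The medium gourd hangs over the small ring (crop ~(320,290)) and is upright. Lowering.

```bash
python3 -m handwheel '[[[6,0,0],0,1],[[13,0,0],0,1],[[20,0,0],0,1],[[27,0,0],0,1],[[32,0,0],0,1]]'; python3 -m handwheel '[[[3,0,0],0,1],[[7,0,0],0,1],[[11,0,0],0,1],[[14,0,0],0,1],[[16,0,0],0,1]]'; python3 -m handwheel '[[[1,0,0],0,1],[[2,0,0],0,1],[[3,0,0],0,1],[[3,0,0],0,1],[[3,0,0],0,1]]'; python3 -c "
from h import *
go(522,-393,76.5)"
```

```text
time_s: 14.95
ee_pos: [0.5215, -0.3927, 0.095]
eef_rot: [0.843, 1.565, 0.551]
force: [0.2, -0.0, 0.1]
grip_width: 0.0462
time_s: 15.45
ee_pos: [0.5216, -0.3927, 0.0787]
eef_rot: [0.874, 1.565, 0.582]
force: [0.6, -0.1, -0.4]
grip_width: 0.0459
time_s: 15.95
ee_pos: [0.522, -0.3928, 0.0765]
eef_rot: [0.701, 1.564, 0.408]
force: [0.3, 2.1, 5.2]
grip_width: 0.0461
TCP [ 522.  -392.8   76.5] shift xyz mm [ 0.  -0.2  0.1] tool y [0.288 0.958 0.004] q [-0.7   0.66  1.33  0.01  1.14 -1.98] w 0.0461 t 15.95
```

```bash
python3 -m handwheel '[[[0,0,0],0,0.1],[[0,0,0],0,-0.5],[[0,0,0],0,-1],[[0,0,0],0,-1],[[0,0,0],0,-1]]' ;python3 -m handwheel '[[[-5,0,0],0,-1],[[-25,0,0],0,-1],[[-55,0,0],0,-1],[[-90,0,0],0,-1],[[-120,0,0],0,-1]]'; python3 -c "
from h import *
go(535.5,410,190)"
```

```text
time_s: 16.45
ee_pos: [0.5219, -0.3928, 0.0764]
eef_rot: [0.729, 1.565, 0.437]
force: [-0.2, -0.8, -0.3]
grip_width: 0.0743
time_s: 16.95
ee_pos: [0.5212, -0.3931, 0.1987]
eef_rot: [0.567, 1.564, 0.275]
force: [-0.1, 0.2, 0.1]
grip_width: 0.094
TCP [ 521.2 -393.1  198.7] shift xyz mm [  10.3  773.2 -217.8] tool y [0.288 0.958 0.004] q [-0.7   0.55  1.22  0.01  1.37 -1.98] w 0.094 t 16.95
```

```bash
python3 -m handwheel '[[[0,46,-13],0,-1],[[0,92,-26],0,-1],[[0,138,-39],0,-1],[[0,184,-52],0,-1],[[0,230,-65],0,-1]]';  python3 -m handwheel '[[[0,46,-13],0,-1],[[0,92,-26],0,-1],[[0,138,-39],0,-1],[[0,184,-52],0,-1],[[0,230,-65],0,-1]]';  python3 -m handwheel '[[[0,46,-13],0,-1],[[0,92,-26],0,-1],[[0,138,-39],0,-1],[[0,184,-52],0,-1],[[0,220,-62],0,-1]]'; python3 -c "
from h import *
go(535.5,410,130)
p,d,i=grab('side'); cv2.imwrite('pics/d.png',p)
W=world(d,i)
print('gm',ring(i,W,(519,-396),21.5,.086),'gs',ring(i,W,(532,408),16.5,.058))"
```

```text
time_s: 17.45
ee_pos: [0.5249, -0.1523, 0.1997]
eef_rot: [0.518, 1.563, 0.225]
force: [0.8, 0.5, -0.1]
grip_width: 0.094
time_s: 17.95
ee_pos: [0.5288, 0.0885, 0.2008]
eef_rot: [0.497, 1.562, 0.205]
force: [0.6, -0.2, 0.1]
grip_width: 0.0939
time_s: 18.45
ee_pos: [0.5323, 0.3197, 0.2016]
eef_rot: [0.53, 1.562, 0.239]
force: [0.4, 0.1, -0.2]
grip_width: 0.0938
TCP [532.3 319.7 201.6] shift xyz mm [ 71.8  87.1 -23.5] tool y [0.287 0.958 0.004] q [ 0.48  0.47  1.33 -0.    1.33 -0.8 ] w 0.0938 t 18.45
gm [ 518.8 -391.7    1.9  244. ] gs [531.5 406.9   3.3  62. ]
```

```bash
python3 -m handwheel '[[[0,40,-11],0,-1],[[5,70,-19],0,-1],[[20,87,-23],0,-1],[[45,87,-23],0,-1],[[70,87,-23],0,-1]]';  python3 -c "
from h import *
go(535.5,409.5,54)"
```

```text
time_s: 19.0
ee_pos: [0.535, 0.4144, 0.1311]
eef_rot: [0.655, 1.561, 0.367]
force: [0.5, 0.4, 0.2]
grip_width: 0.0938
TCP [535.  414.4 131.1] shift xyz mm [77.1 -5.   1.3] tool y [0.284 0.959 0.006] q [ 0.61  0.65  1.22 -0.    1.26 -0.68] w 0.0938 t 19.0
```

```bash
python3 -m handwheel '[[[15,-5,1],0,-1],[[35,-5,1],0,-0.5],[[55,-5,1],0,-0.2],[[70,-5,1],0,-0.2],[[77,-5,1],0,-0.2]]'; python3 -m handwheel '[[[0,0,0],0,0.2],[[0,0,0],0,1],[[0,0,0],0,1],[[0,0,0],0,1],[[0,0,0],0,1]]' 15;python3 -m handwheel '[[[0,0,0],0,1],[[0,0,0],0,1],[[0,0,0],0,1],[[0,0,0],0,1],[[0,0,0],0,1]]'; python3 -c "
from h import *
go(657.5,-4,57)"
```

```text
time_s: 19.5
ee_pos: [0.5348, 0.4094, 0.0528]
eef_rot: [0.616, 1.563, 0.328]
force: [0.6, -0.4, -0.5]
grip_width: 0.0654
time_s: 20.0
ee_pos: [0.5352, 0.4096, 0.0537]
eef_rot: [0.659, 1.561, 0.37]
force: [0.1, 0.4, 4.4]
grip_width: 0.0358
time_s: 20.5
ee_pos: [0.5352, 0.4097, 0.0538]
eef_rot: [0.664, 1.561, 0.376]
force: [0.0, 0.2, 1.2]
grip_width: 0.0358
TCP [535.2 409.7  53.8] shift xyz mm [  -3.6 -361.9  234.8] tool y [0.284 0.959 0.006] q [ 0.6   0.73  1.28 -0.    1.12 -0.68] w 0.0358 t 20.5
```

```bash
python3 -m handwheel '[[[-10,0,0],0,1],[[-35,0,0],0,1],[[-70,0,0],0,1],[[-105,0,0],0,1],[[-130,0,0],0,1]]' 20; python3 -m handwheel '[[[0,-25,16],0,1],[[0,-60,39],0,1],[[0,-97,63],0,1],[[0,-134,87],0,1],[[0,-171,111],0,1]]'; python3 -m handwheel '[[[0,-37,24],0,1],[[0,-74,48],0,1],[[0,-111,72],0,1],[[0,-148,96],0,1],[[0,-180,117],0,1]]'; python3 -c "
from h import *
go(657.5,-4,57)"
```

```text
time_s: 21.0
ee_pos: [0.5342, 0.4093, 0.187]
eef_rot: [0.702, 1.559, 0.414]
force: [-0.1, 0.9, -0.2]
grip_width: 0.0356
time_s: 21.5
ee_pos: [0.5922, 0.2121, 0.1874]
eef_rot: [0.701, 1.559, 0.413]
force: [-0.1, -0.1, -1.1]
grip_width: 0.0359
time_s: 22.0
ee_pos: [0.6535, 0.0041, 0.1878]
eef_rot: [0.686, 1.558, 0.397]
force: [0.2, -0.2, -0.5]
grip_width: 0.0358
TCP [653.5   4.1 187.8] shift xyz mm [130.8  -7.6   4.9] tool y [0.285 0.959 0.008] q [-0.05  0.55  1.24  0.01  1.34 -1.34] w 0.0358 t 22.0
```

```bash
python3 -m handwheel '[[[0,-8,5],0,1],[[15,-8,5],0,1],[[40,-8,5],0,1],[[65,-8,5],0,1],[[85,-8,5],0,1]]'; python3 -m handwheel '[[[8,0,0],0,1],[[16,0,0],0,1],[[24,0,0],0,1],[[32,0,0],0,1],[[38,0,0],0,1]]'; python3 -c "
from h import *
go(657.5,-4,57)"
```

```text
time_s: 22.5
ee_pos: [0.6559, -0.0026, 0.1004]
eef_rot: [0.79, 1.56, 0.503]
force: [0.3, -0.2, -1.4]
grip_width: 0.0354
time_s: 23.0
ee_pos: [0.6564, -0.0023, 0.0621]
eef_rot: [0.773, 1.56, 0.486]
force: [0.0, -0.5, -1.1]
grip_width: 0.0357
TCP [656.4  -2.3  62.1] shift xyz mm [ 5.1 -1.3  1.5] tool y [0.283 0.959 0.008] q [-0.06  0.68  1.34  0.01  1.11 -1.35] w 0.0357 t 23.0
```

```bash
python3 -m handwheel '[[[2,0,0],0,1],[[3,0,0],0,1],[[4,0,0],0,1],[[5,0,0],0,1],[[5.5,0,0],0,1]]'; python3 -m handwheel '[[[0,0,0],0,0.1],[[0,0,0],0,0],[[0,0,0],0,-0.2],[[0,0,0],0,-0.2],[[0,0,0],0,-0.2]]'; python3 -c "
from h import *
go(657.5,-4,57)"
```

```text
time_s: 23.5
ee_pos: [0.6565, -0.0023, 0.0568]
eef_rot: [0.76, 1.559, 0.473]
force: [0.4, -0.1, 2.9]
grip_width: 0.0358
time_s: 24.0
ee_pos: [0.6565, -0.0023, 0.0568]
eef_rot: [0.757, 1.559, 0.47]
force: [0.3, -0.6, 1.2]
grip_width: 0.0562
TCP [656.5  -2.3  56.8] shift xyz mm [-0.2 -1.4  1.4] tool y [0.283 0.959 0.008] q [-0.06  0.69  1.34  0.01  1.1  -1.35] w 0.0562 t 24.0
```

```bash
python3 -m handwheel '[[[-5,0,0],0,-0.2],[[-25,0,0],0,-0.2],[[-55,0,0],0,-0.2],[[-90,0,0],0,-0.2],[[-120,0,0],0,-0.2]]'; python3 -c "
from h import *
go(373,-284.5,150)"
```

```text
time_s: 24.5
ee_pos: [0.6554, -0.0029, 0.179]
eef_rot: [0.709, 1.558, 0.423]
force: [0.7, 0.3, 0.4]
grip_width: 0.0561
TCP [655.4  -2.9 179. ] shift xyz mm [  24.4 -350.2 -191.4] tool y [0.283 0.959 0.008] q [-0.06  0.56  1.25  0.01  1.32 -1.35] w 0.0561 t 24.5
```

```bash
python3 -m handwheel '[[[0,-39,-21],0,-0.2],[[0,-78,-42],0,-0.2],[[0,-117,-64],0,-0.2],[[0,-156,-85],0,-0.2],[[0,-195,-106],0,-0.2]]'; python3 -m handwheel '[[[0,-39,-21],0,-0.2],[[0,-78,-42],0,-0.2],[[0,-117,-64],0,-0.2],[[0,-140,-76],0,-0.2],[[0,-153,-84],0,-0.2]]'; python3 -c "
from h import *
go(373,-284.5,27)
p,d,i=grab('side'); W=world(d,i); print('gs',ring(i,W,(655,-4),16.5,.061))
cv2.imwrite('pics/e.png',p)"
```

```text
time_s: 25.0
ee_pos: [0.4971, -0.1609, 0.177]
eef_rot: [0.672, 1.558, 0.386]
force: [2.1, -0.5, 0.3]
grip_width: 0.0563
time_s: 25.5
ee_pos: [0.3719, -0.2853, 0.1755]
eef_rot: [0.6, 1.558, 0.312]
force: [0.6, 0.6, -0.1]
grip_width: 0.0562
TCP [ 371.9 -285.3  175.5] shift xyz mm [148.5  -0.   -0.8] tool y [0.284 0.959 0.007] q [-0.74  0.16  1.8   0.01  1.17 -2.03] w 0.0562 t 25.5
gs [655.  -4.  nan   0.]
  return _methods._mean(a, axis=axis, dtype=dtype,
  ret = ret.dtype.type(ret / rcount)
```

View pics/e.png

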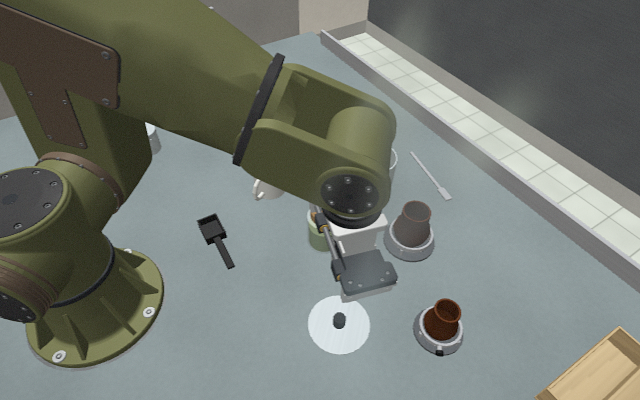

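Both cradled gourds stand upright at (416,225) and (443,322), and the arm hides the tin. Next is the lid knob; the top camera should show the tin.

```bash
python3 -m handwheel '[[[25,0,-1],0,-0.2],[[55,0,-1],0,-0.2],[[85,0,-1],0,-0.2],[[108,0,-1],0,-0.2],[[125,0,-1],0,-0.2]]'; python3 -m handwheel '[[[8,0,0],0,-0.2],[[14,0,0],0,-0.2],[[19,0,0],0,-0.2],[[22,0,0],0,-0.2],[[23,0,0],0,-0.2]]'; python3 -c "
from h import *
go(373,-284.5,27.5)
p,d,i=grab('top'); W=world(d,i); print('gs',ring(i,W,(656.5,-2.3),16.5,.061),'gl',ring(i,W,(614,-203),27.5,.101),'gm',ring(i,W,(522,-393),21.5,.086))
cv2.imwrite('pics/f.png',p)"
```

```text
time_s: 26.05
ee_pos: [0.3719, -0.2845, 0.0493]
eef_rot: [0.659, 1.558, 0.371]
force: [0.2, 0.1, 1.0]
grip_width: 0.0566
time_s: 26.55
ee_pos: [0.3724, -0.2845, 0.0265]
eef_rot: [0.628, 1.558, 0.34]
force: [0.7, -0.2, -0.5]
grip_width: 0.0566
TCP [ 372.4 -284.5   26.5] shift xyz mm [-1.   0.2  0.6] tool y [0.284 0.959 0.007] q [-0.74  0.39  1.92  0.02  0.83 -2.03] w 0.0566 t 26.55
gs [ 6.57e+02 -6.00e-01  1.60e+00  5.60e+01] gl [ 615.3 -201.2    1.8  105. ] gm [ 522.4 -389.4    1.8   86. ]
```

View pics/f.png

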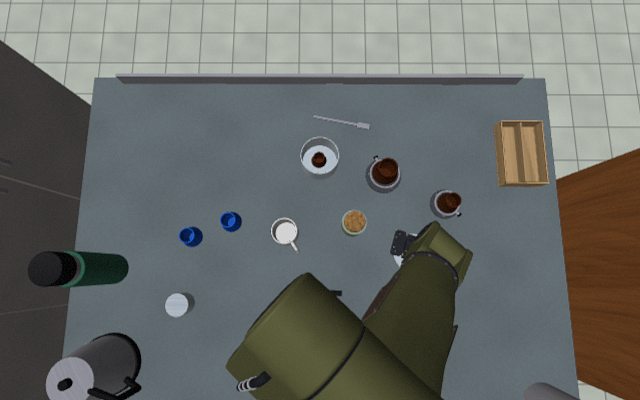

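The small gourd stands in the tin at (319,159), and the cradled gourds are at (385,172) and (449,202). Bystanders are in place. Gripping the knob.

```bash
python3 -m handwheel '[[[0,0,0],0,0.3],[[0,0,0],0,1],[[0,0,0],0,1],[[0,0,0],0,1],[[0,0,0],0,1]]' 25;python3 -m handwheel '[[[0,0,0],0,1],[[0,0,0],0,1],[[0,0,0],0,1],[[0,0,0],0,1],[[0,0,0],0,1]]'; python3 -m handwheel '[[[-8,0,0],0,1],[[-30,0,0],0,1],[[-65,0,0],0,1],[[-100,0,0],0,1],[[-130,0,0],0,1]]';python3 -c "
from h import *
go(657.5,-4,160)"
```

```text
time_s: 27.1
ee_pos: [0.3723, -0.2845, 0.0266]
eef_rot: [0.626, 1.558, 0.338]
force: [-0.8, 0.1, 1.2]
grip_width: 0.0235
time_s: 27.6
ee_pos: [0.3723, -0.2846, 0.0266]
eef_rot: [0.625, 1.558, 0.336]
force: [-0.8, 0.7, 1.4]
grip_width: 0.0235
time_s: 28.1
ee_pos: [0.3707, -0.285, 0.1588]
eef_rot: [0.559, 1.558, 0.271]
force: [0.6, -0.1, -1.3]
grip_width: 0.0235
TCP [ 370.7 -285.   158.8] shift xyz mm [  3.5 351.  194.9] tool y [0.285 0.959 0.007] q [-0.74  0.18  1.82  0.01  1.13 -2.03] w 0.0235 t 28.1
```

```bash
python3 -m handwheel '[[[-5,25,14],0,1],[[-10,60,33],0,1],[[-10,98,54],0,1],[[-10,136,75],0,1],[[-10,170,94],0,1]]'; python3 -m handwheel '[[[0,37,21],0,1],[[0,74,41],0,1],[[0,111,62],0,1],[[0,145,81],0,1],[[0,168,94],0,1]]'; python3 -m handwheel '[[[0,5,3],0,1],[[0,9,5],0,1],[[5,11,6],0,1],[[10,11,6],0,1],[[15,11,6],0,1]]'; python3 -c "
from h import *
go(657.5,-4,96)"
```

```text
time_s: 28.6
ee_pos: [0.5101, -0.1472, 0.1717]
eef_rot: [0.549, 1.557, 0.261]
force: [-0.1, -0.5, -1.4]
grip_width: 0.0231
time_s: 29.1
ee_pos: [0.6491, -0.0107, 0.1741]
eef_rot: [0.563, 1.557, 0.276]
force: [0.3, -0.5, -1.3]
grip_width: 0.0235
time_s: 29.6
ee_pos: [0.6577, -0.0025, 0.1588]
eef_rot: [0.571, 1.558, 0.283]
force: [-0.7, -0.7, -1.1]
grip_width: 0.0234
TCP [657.7  -2.5 158.8] shift xyz mm [62.8 -1.9 -0.4] tool y [0.284 0.959 0.007] q [-0.06  0.58  1.26  0.    1.29 -1.35] w 0.0234 t 29.6
```

```bash
python3 -m handwheel '[[[8,-2,0],0,1],[[20,-2,0],0,1],[[32,-2,0],0,1],[[42,-2,0],0,1],[[48,-2,0],0,1]]'; python3 -c "
from h import *
go(657.5,-4,96)
p,d,i=grab('side'); cv2.imwrite('pics/g.png',cv2.resize(p[110:220,310:440],None,fx=5,fy=5))"
```

```text
time_s: 30.1
ee_pos: [0.6573, -0.0042, 0.1093]
eef_rot: [0.618, 1.559, 0.33]
force: [-0.1, 0.1, -0.8]
grip_width: 0.0235
TCP [657.3  -4.2 109.3] shift xyz mm [13.3  0.2  0. ] tool y [0.284 0.959 0.007] q [-0.06  0.63  1.31  0.    1.19 -1.35] w 0.0235 t 30.1
```

View pics/g.png

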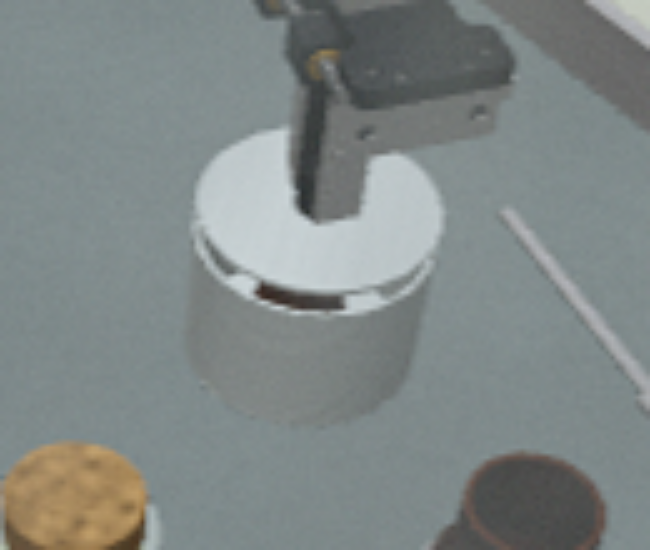

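The lid sits centred over the tin (edges 194–445 against the tin's 190–435, about what parallax explains) and level. Lowering slowly.

```bash
python3 -m handwheel '[[[2,0,0],0,1],[[4,0,0],0,1],[[6,0,0],0,1],[[8,0,0],0,1],[[9,0,0],0,1]]'; python3 -m handwheel '[[[1,0,0],0,1],[[2,0,0],0,1],[[3,0,0],0,1],[[4,0,0],0,1],[[4.5,0,0],0,1]]'; python3 -c "
from h import *
go(657.5,-4,95.6)"
```

```text
time_s: 30.65
ee_pos: [0.6573, -0.0042, 0.0997]
eef_rot: [0.633, 1.56, 0.345]
force: [-0.3, 0.2, -1.4]
grip_width: 0.0234
time_s: 31.15
ee_pos: [0.6573, -0.0041, 0.0956]
eef_rot: [0.632, 1.559, 0.344]
force: [-3.4, 0.7, 6.3]
grip_width: 0.0235
TCP [657.3  -4.1  95.6] shift xyz mm [-0.   0.1  0.1] tool y [0.284 0.959 0.007] q [-0.06  0.65  1.32  0.    1.17 -1.35] w 0.0235 t 31.15
```

Contact came exactly at the home height. I release, retreat and check.

```bash
python3 -m handwheel '[[[0,0,0],0,0.4],[[0,0,0],0,0.2],[[0,0,0],0,0],[[0,0,0],0,-0.2],[[0,0,0],0,-0.2]]'; python3 -m handwheel '[[[-5,0,0],0,-0.2],[[-25,0,0],0,-0.2],[[-55,0,0],0,-0.2],[[-90,0,0],0,-0.2],[[-120,0,0],0,-0.2]]'; python3 -m handwheel '[[[0,40,-25],0,-0.2],[[0,80,-50],0,-0.2],[[0,120,-75],0,-0.2],[[0,160,-100],0,-0.2],[[0,195,-120],0,-0.2]]'; python3 -m handwheel '[[[0,35,-25],0,-0.2],[[0,70,-50],0,-0.2],[[0,80,-60],0,-0.2],[[0,80,-60],0,-0.2],[[0,80,-60],0,-0.2]]'; python3 -c "
from h import *
go(657.5,-4,95.6)
a=[]
for n in ('top','side'):
    p,d,i=grab(n); W=world(d,i); cv2.imwrite(f'pics/{n}9.png',p)
    print(n,'lid disc',ring(i,W,(658,-4),54,.079,tol=5),'knob',ring(i,W,(657,-3),8,.103),'gl',ring(i,W,(614,-203),27.5,.101),'gm',ring(i,W,(522,-391),21.5,.086))
    with np.errstate(invalid='ignore'): m=(abs(np.hypot(W[...,0]-.657,W[...,1]+.003)-.035)<.018)&(W[...,2]>.06)&(W[...,2]<.1)
    q=W[m]; c=np.linalg.lstsq(np.c_[q[:,:2]-[.657,-.003],np.ones(len(q))],q[:,2],rcond=None)[0]; print('slope, z',np.round(c,4))
    a.append(cv2.resize(p[130:280,200:480] if n=='top' else p[60:360,180:480],(400,214) if n=='top' else (400,400)))
a[0]=cv2.copyMakeBorder(a[0],0,186,0,0,0); cv2.imwrite('pics/z.png',np.hstack(a))"
```

```text
time_s: 31.65
ee_pos: [0.6573, -0.0041, 0.0956]
eef_rot: [0.626, 1.56, 0.339]
force: [-0.2, -0.8, -0.3]
grip_width: 0.055
time_s: 32.15
ee_pos: [0.6561, -0.0046, 0.2178]
eef_rot: [0.592, 1.558, 0.304]
force: [0.6, 0.1, -0.3]
grip_width: 0.0562
time_s: 32.65
ee_pos: [0.5954, 0.2186, 0.2186]
eef_rot: [0.602, 1.558, 0.315]
force: [1.2, -0.7, 0.1]
grip_width: 0.056
time_s: 33.15
ee_pos: [0.5609, 0.3113, 0.2187]
eef_rot: [0.574, 1.558, 0.286]
force: [-0.6, -0.3, 0.3]
grip_width: 0.0566
TCP [560.9 311.3 218.7] shift xyz mm [ 123.2 -275.9  180.7] tool y [0.283 0.959 0.007] q [ 0.45  0.5   1.24 -0.    1.38 -0.83] w 0.0566 t 33.15
top lid disc [658.4  -3.6   2.8 343. ] knob [657.3  -3.8   2.9  54. ] gl [ 615.4 -201.3    1.7  104. ] gm [ 522.7 -389.6    1.6   80. ]
slope, z [ 0.002  -0.0018  0.0797]
side lid disc [656.9  -4.5   3.3 381. ] knob [653.5  -6.9   3.5  68. ] gl [ 611.3 -203.7    2.4  221. ] gm [ 518.8 -391.7    1.9  245. ]
slope, z [ 0.0011 -0.001   0.0792]
```

View pics/z.png

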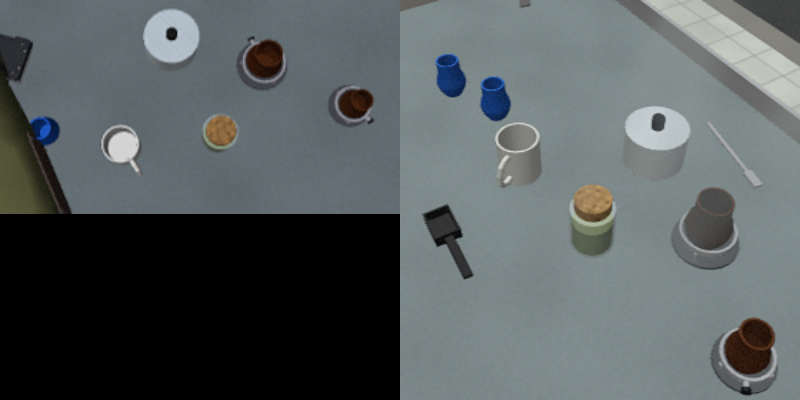

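Lid is level, its disc top at 79 mm, and its centre is within 2 mm of the tin's. All three gourds are upright. Handing in.

```bash
python3 -c "
from station import *
print(hand_in())"
```

```text
the job is handed in; nothing more can be done
None
```

I put the large gourd in the larger cradle, the medium one in the smaller cradle and the small one in the tin. The lid is on the tin, and I handed the job in at about 33 s of the 112 s.

- **Set-downs:** each piece met support at its expected height (2.9–6.3 N upward) and was then released. The arm was clear of everything at the end.
- **Lid:** its top is at 79–80 mm in both views, against 79 mm when fully home. The slope is under 0.003 rad, and the centre is about 2 mm from the tin's by the top camera.
- **Cradled gourds:** the last pictures show both upright. By the top camera, they are within about 2 mm (large) and 3.5 mm (medium) of their cradle axes.
- **Small gourd:** it stood upright about 3 mm from the tin's axis when I last saw it, before the lid went on.
- **Jar and mug:** they look unmoved in the last pictures; I did not measure them again.
- **Disagreement:** the two cameras differed by 2–5 mm throughout. Side-view rim fits lean toward that camera because they pick up outer walls, so I weighted the top view and the arm's own position.

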